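Put a praline carton away in the sprung-flap cool box

ROBOT

A 6-joint arm with a two-finger parallel gripper is mounted at the origin on the work surface. World frame = base frame: x ahead of the robot, y to its left, z up, the work surface at z = 0. Lengths are in m, angles in rad, forces in N, time in s.
With the tool pointing down it reaches from about 0.275 to 0.85 m from the base axis. Payload 5.2 kg.
Tool frame: the origin (TCP) lies on the centre line of the jaws, within the pads' length; the fingertips stand 8 mm ahead of it and the grasp point (between the pads) lies 11 mm behind it; z points along the fingers, y is the line along which they close (so a half turn about z gives the same grasp; the last joint's range is limited). The gripper opens to 85 mm and grips with 20 to 120 N. Pads are 22 mm wide; open, the fingers measure 114 mm over their backs; the gripper's body (76 mm by 85 mm) begins 54 mm behind the grasp point. The pads swing forward as they close: fully open they stand 13 mm farther back than shut.
Start: joints at [-1.476, 0.259, 1.535, -0, 1.348, -0.203], TCP at [0.161, -0.526, 0.239] pointing down, gripper open.
Joint ranges: [-3.14, 3.14], [-0.91, 2.08], [0.19, 2.58], [-1.22, 4.36], [0.22, 2.71], [-3.12, 3.12]. Speed limits (rad/s): [2.57, 2.57, 3.14, 3.14, 3.14, 3.14].

INTERFACE

Orientations are given as a 3x3 rotation matrix whose columns are the frame's x, y, z axes.
In Python, from rig import bot gives the robot as it stands.
- The arm moves only by the tool inch_along, called after ">>>" as a command line: name --pt "numbers of a row" for each row, then --argument value for the rest. Schema: {"type":"object","properties":{"ticks":{"type":"array","items":{"type":"array","items":{"type":"number"},"minItems":4,"maxItems":4},"minItems":1,"maxItems":10},"jaw":{"type":"number"},"grip_force":{"type":"number"},"only":{"type":"string"},"quiet":{"type":"boolean"},"lines":{"type":"string"}},"required":["ticks"],"additionalProperties":false}. ticks is a list of rows, 1 to 10 of them, each of 4 numbers: dx, dy, dz in m, then a turn about the tool's z in rad; each row is the pose to reach, as a shift and turn from the pose commanded when the call began, along the tool's axes at that moment; what a row does not reach only later rows make up. A row lasts 1/8 s, in which the tool goes at most 0.0625 m and 0.188 rad, less where a joint would pass 70% of its speed; a pose out of reach is approached as far as the arm can. jaw is the finger opening in m, set as the call begins (left out keeps the last). The fingers move at their own pace and stop on an object; grip_force is the grip in N (left out, the last holds). Time passes only in rows, so rows that do not move let the fingers close. The tool returns the time, the measured TCP pose, the force, the opening and the grip force at its end. only (a regular expression) keeps the lines of the reply that match it, lines (a string "A,B") keeps lines A to B, and quiet returns only ok. Input that does not fit is refused with a message, and nothing moves.
- bot.sense(): the state, without advancing time (a new reading comes with each control period).
- bot.snapshot(name): name is "side" or "top"; returns a dict with "img" (420x560x3 uint8, blue, green, red), "K" (3x3 intrinsics, pixels), "pose" (4x4, takes a point from camera to world coordinates). Camera axes: x right, y down, z forward; pixel columns grow to the right and rows downward; lengths in m; the calibration is good to about 2 mm. A picture is of the moment at which its call begins. There is no depth.
- bot.close_job(): hands the job in; it is judged then, once.
The state is a dict: "time_s": time; "qpos": joint angles; "joint_vel": joint speeds; "joint_torque": joint torques, N m; "tool_pos": TCP position; "tcp_rot": TCP orientation; "force": force on the tool from outside, world axes, zero at the start; "ft_torque": the same for the moment, N m; "width": finger opening in m; "grasp_force": force on a finger pad.
Only numpy, scipy, OpenCV 4.12 (cv2) and the standard library are available. Lean on these libraries where they do the work, as an engineer would, in place of code of your own. Each camera call takes 0.05 s, during which the arm holds its last target. There are 200 camera calls.

TASK

Put the blue praline carton away in the cool box before it warms up. Keep hold of it while you push its lower end down through the orange spring flap, and only when most of the carton is below the box's top, with the flap held wide open, let it go so that it drops in and the flap springs shut behind it. Leave the red carton standing where it is.

Things in the scene. Friction and masses are not known exactly. Their poses are not given: they have to be found in the camera images.
- blue_carton: Rigid upright carton to put away: 40 x 40 mm, 100 mm tall, about 0.22 kg, blue with a gold band. Origin: centre of its underside; z up, x and y square to its sides. It stands on a fixed white board 12 mm thick with the red carton, an amber jar and a green tin (both about 60 mm across, 90 mm tall), in any order, centres at least 120 mm apart.
- red_carton: Red carton of the same shape, size and mass on the same board, to be left where it stands. Origin: centre of its underside, z up.
- mouth (a point): Centre of the mouth (80 mm in this frame's x, 160 mm in its y) of the cool box, level with its top, 195 mm above the table. z up; the frame turns with the box, -x is the side nearer the robot. The box is wooden with a white top, fixed, 200 mm (x) by 240 mm (y), the mouth in the middle of its top; inner floor 185 mm below the mouth, empty.
- flap (a joint): Orange flap shutting the mouth, 4 mm below the box's top, 75 mm long, hinged on the mouth's -x edge; swings down inside. rad: 0 shut, 1.45 open. Spring 0.10 N m shut, 0.26 open: push some 5 N. A carton pushed down mid-mouth passes the flap when its foot is 75 mm down; let go with its foot 100 mm down it drops clear, and the slippery flap shuts once the fingers leave.

How it is judged:
By the outcome, as a careful person would: the job done as asked, in the order asked, and still so for the second after the job is handed in, with the robot touching nothing.
It also fails if it takes over 40 s, if anything falls off the work surface, if the arm or the gripper's body presses on something with over 40 N, if the wrist force passes 120 N, or if a joint passes its speed limit or range.

## Working session

There is one attempt and no reset: what is moved stays moved. The work goes in short steps, Python scripts to look and compute and a tool call to move; the robot and the scene stay as the last step left them, time stands still between calls to the robot, and variables do not carry over. Pictures are saved under pics/ and viewed, at most 10 in all, crops included, and the job is handed in when it is done.

```bash
ls; mkdir -p pics; python3 - <<'E'
from rig import bot
import cv2,numpy as np
for n in("side","top"):
    s=bot.snapshot(n); cv2.imwrite(f"pics/{n}0.png",s["img"]); np.savez(f"{n}.npz",**s)
    print(n,s["K"].round(1).tolist(),s["pose"].round(3).tolist())
s=bot.sense();print(s["time_s"],s["tool_pos"],s["tcp_rot"],s["width"])
E
```

```text
pics
rig.py
side [[546.7, 0.0, 278.5], [0.0, 546.7, 207.1], [0.0, 0.0, 1.0]] [[-0.896, -0.261, 0.36, 0.047], [-0.444, 0.563, -0.697, 0.883], [-0.021, -0.784, -0.62, 0.948], [0.0, 0.0, 0.0, 1.0]]
top [[456.2, 0.0, 270.7], [0.0, 456.2, 207.2], [0.0, 0.0, 1.0]] [[-0.002, -0.997, 0.071, 0.41], [-1.0, 0.004, 0.019, -0.021], [-0.019, -0.071, -0.997, 1.182], [0.0, 0.0, 0.0, 1.0]]
0.1 [ 0.16133964 -0.52532779  0.23856687] [[ 9.55983806e-01  2.93419367e-01 -1.94711144e-04]
 [ 2.93419291e-01 -9.55982483e-01  1.61647714e-03]
 [ 2.88165258e-04 -1.60245798e-03 -9.99998675e-01]] 0.0856024196297576
```

View pics/side0.png

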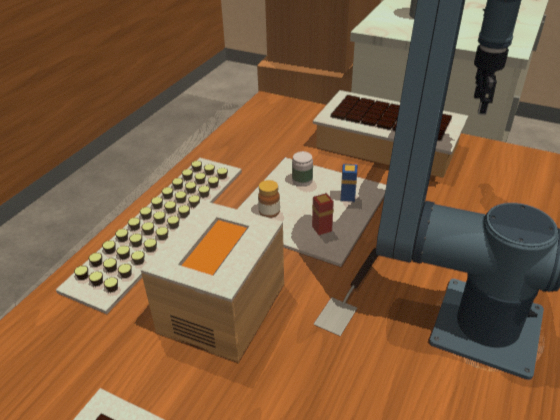

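View pics/top0.png

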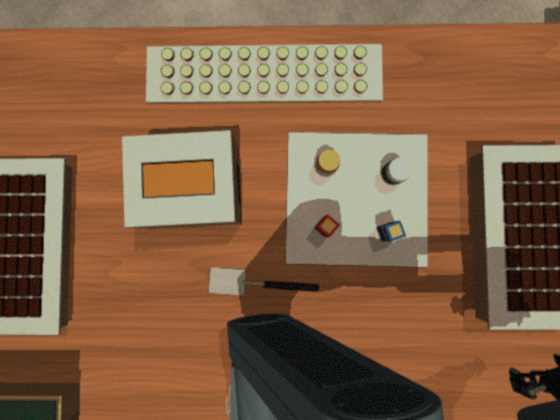

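The top view shows blue at about (393,231), red at (327,226), the jar at (328,160), the tin at (397,170) and the orange flap at (178,179). The side view shows blue at about (348,182), red at (322,214) and the flap at (215,246). I'll enlarge crops to get exact corners.

```bash
python3 - <<'E'
import cv2,numpy as np
t=cv2.imread("pics/top0.png");s=cv2.imread("pics/side0.png")
def c(i,x,y,w,h,k): return cv2.resize(i[y:y+h,x:x+w],None,fx=k,fy=k,interpolation=cv2.INTER_CUBIC)
a=c(t,365,206,50,50,8)[:300];a=c(t,365,206,50,37,8);b=c(s,325,160,50,37,8)
d=c(t,110,120,133,100,3);e=c(s,140,200,133,100,3)
f=lambda i:cv2.resize(i,(400,298))
cv2.imwrite("pics/z.png",np.vstack([np.hstack([f(a),f(b)]),np.hstack([f(d),f(e)])]))
E
```

```text
(no output)
```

View pics/z.png

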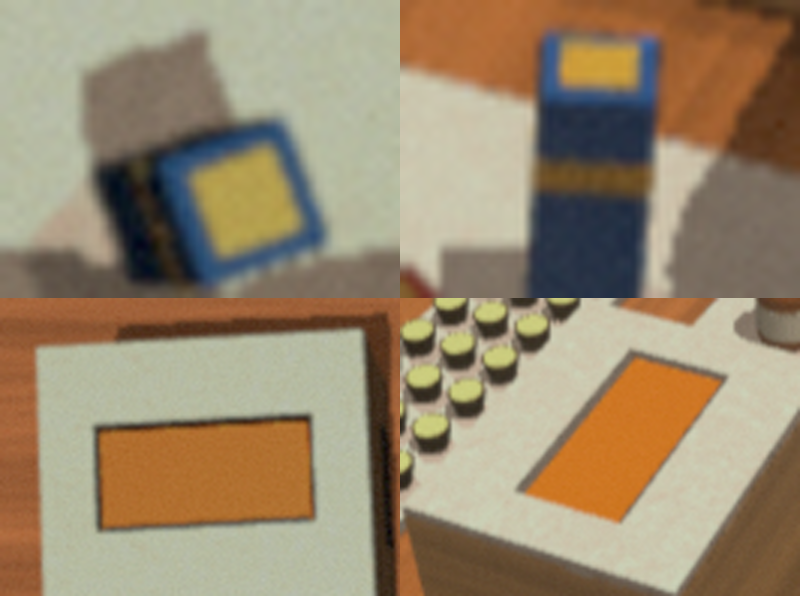

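The crop shows the blue carton's top face and the mouth's corners clearly in both views. I'll fit x, y and yaw to these corners.

```bash
cat > fit.py <<'E'
import numpy as np,cv2
from scipy.optimize import least_squares
C={n:np.load(f"{n}.npz") for n in("side","top")}
def proj(n,P):
    T=np.linalg.inv(C[n]["pose"]);q=P@T[:3,:3].T+T[:3,3];u=q@C[n]["K"].T;return u[:,:2]/u[:,2:]
def rect(p,a,b,z):
    c,s=np.cos(p[2]),np.sin(p[2]);L=np.array([[1,1],[1,-1],[-1,-1],[-1,1]])*[a/2,b/2]
    return np.c_[L@np.array([[c,s],[-s,c]])+p[:2],np.full(4,z)]
def fit(obs,a,b,z,p0):
    def r(p):
        e=[]
        for n,o in obs.items():
            u=proj(n,rect(p,a,b,z)); e.append((u-o).ravel())
        return np.concatenate(e)
    s=least_squares(r,p0);return s.x,s.fun
def px(o,x,y,k): return (np.array(o)+.5)/k-.5+[x,y]
# order: +x+y, +x-y, -x-y, -x+y ; top image up=+x, left=+y
bt=px([(160,155),(285,122),(328,243),(205,285)],365,206,8.03)
bs=px([(137,105),(141,30),(260,33),(258,105)],325,160,8.03)
mt=px([(95,128),(311,117),(314,221),(99,231)],110,120,2.99)
ms=px([(117,194),(232,52),(327,78),(222,224)],140,200,2.99)
if __name__=="__main__":
  for nm,o1,o2,a,b,z,p0 in(("blue",bt,bs,.04,.04,.112,[.33,-.27,.2]),("mouth",mt,ms,.08,.16,.195,[.45,.2,0])):
    for obs in({"top":o1},{"side":o2},{"top":o1,"side":o2}):
        p,f=fit(obs,a,b,z,p0);print(nm,list(obs),p.round(4),f.round(1))
E
python3 fit.py
```

```text
blue ['top'] [ 0.4299 -0.2905  0.3038] [-0.4  0.2  0.4 -0.9  0.5  0.4 -0.5  0.4]
blue ['side'] [ 0.4344 -0.2898  0.3533] [ 0.1 -0.7 -0.1  0.3 -0.2  0.5  0.1 -0.1]
blue ['top', 'side'] [ 0.4318 -0.2901  0.3207] [-0.7 -0.5 -0.  -1.8  0.4 -0.6 -0.5 -0.3  0.8 -0.7  1.1  0.4  1.   0.9
  0.9  0.2]
mouth ['top'] [0.5447 0.1999 0.0444] [-0.2 -0.9  0.2 -0.8  0.6  0.7 -0.6  0.9]
mouth ['side'] [0.5472 0.2007 0.0568] [-0.5 -0.1 -0.5 -0.5  0.8 -0.4  0.2  0.7]
mouth ['top', 'side'] [0.546  0.2005 0.0498] [-0.5 -1.2 -0.2 -1.6  0.4 -0.  -0.7  0.5 -0.  -0.2  0.3 -0.4  1.6 -0.1
  0.5  0.9]
```
Cam pose rounding fine. Good. Red at? Top image (327,226) ~ x .44, y -.15. Red 0.14 left of blue. Tin at about x .56,y -.30.

Blue is at (0.432, -0.290) with yaw 0.32, and the mouth is at (0.546, 0.2005) with yaw 0.05. The tool's y axis is already nearly aligned with the carton's y. In tool axes the shift is dx = 0.328, dy = -0.145, turn = -0.023.

>>> inch_along --pt "0.328 -0.145 0 -0.023" --pt "0.328 -0.145 0 -0.023" --pt "0.328 -0.145 0 -0.023" --pt "0.328 -0.145 0 -0.023" --pt "0.328 -0.145 0 -0.023" --pt "0.328 -0.145 0 -0.023" --pt "0.328 -0.145 0 -0.023" --pt "0.328 -0.145 0 -0.023" --pt "0.328 -0.145 0 -0.023" --jaw 0.085 --grip_force 60

```text
time_s: 1.23
tool_pos: [0.4315, -0.2918, 0.2391]
tcp_rot: [[0.95, 0.314, -0.001], [0.314, -0.95, 0.0], [-0.001, -0.0, -1.0]]
force: [0.1, 0.0, -0.7]
width: 0.0847
grasp_force: 0.0
```

>>> inch_along --pt "0 -0.001 0.04 0" --pt "0 -0.001 0.08 0" --pt "0 -0.001 0.11 0" --pt "0 -0.001 0.135 0" --pt "0 -0.001 0.15 0" --pt "0 -0.001 0.16 0" --pt "0 -0.001 0.16 0"

```text
time_s: 2.1
tool_pos: [0.4318, -0.2902, 0.0791]
tcp_rot: [[0.949, 0.315, -0.0], [0.315, -0.949, 0.0], [-0.0, -0.001, -1.0]]
force: [-0.4, 0.6, 0.0]
width: 0.0851
grasp_force: 0.0
```

```bash
python3 - <<'E'
from rig import bot
import cv2,numpy as np
s=bot.snapshot("side")["img"][110:230,270:430];t=bot.snapshot("top")["img"][170:290,320:480]
cv2.imwrite("pics/g.png",cv2.resize(np.hstack([s,t]),None,fx=2.5,fy=2.5,interpolation=cv2.INTER_CUBIC))
E
```

```text
(no output)
```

View pics/g.png

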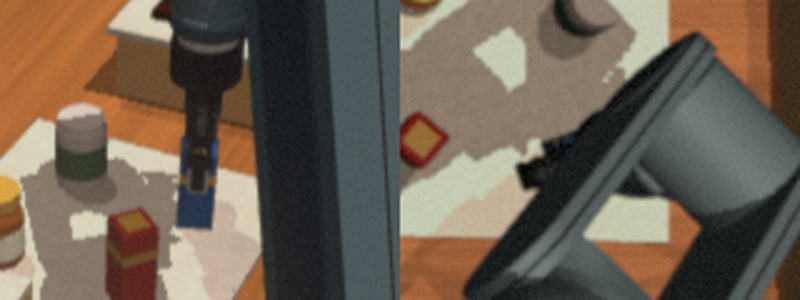

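The side crop shows the blue carton, around crop (197,190), centred behind the near finger. The red carton is clear. Closing the fingers now.

>>> inch_along --pt "0 0 0 0" --pt "0 0 0 0" --pt "0 0 0 0" --pt "0 0 0 0" --pt "0 0 0 0" --pt "0 0 0 0" --pt "0 0 0 0" --pt "0 0 0 0" --jaw 0.02 --grip_force 60

```text
time_s: 3.2
tool_pos: [0.4325, -0.2903, 0.0799]
tcp_rot: [[0.949, 0.315, 0.001], [0.315, -0.949, -0.001], [0.001, 0.001, -1.0]]
force: [0.8, 0.1, 5.7]
width: 0.0394
grasp_force: 60.6
```

>>> inch_along --pt "0 0 -0.02 0" --pt "0 0 -0.06 0" --pt "0 0 -0.12 0" --pt "0 0 -0.18 0" --pt "0 0 -0.24 0" --pt "0 0 -0.24 0" --pt "0 0 -0.24 0"

```text
time_s: 4.08
tool_pos: [0.4316, -0.2895, 0.318]
tcp_rot: [[0.949, 0.315, -0.001], [0.315, -0.949, 0.002], [-0.001, -0.002, -1.0]]
force: [0.1, 0.2, -2.7]
width: 0.0395
grasp_force: 61.0
```

>>> inch_along --pt "0.02 -0.033 0 0.03" --pt "0.05 -0.083 0 0.08" --pt "0.08 -0.132 0 0.13" --pt "0.11 -0.181 0 0.18" --pt "0.14 -0.23 0 0.22" --pt "0.17 -0.279 0 0.27" --pt "0.2 -0.328 0 0.27" --pt "0.23 -0.377 0 0.27" --pt "0.255 -0.415 0 0.27" --pt "0.263 -0.429 0 0.271"

```text
time_s: 5.32
tool_pos: [0.5454, 0.2025, 0.3159]
tcp_rot: [[0.999, 0.053, -0.006], [0.053, -0.999, -0.0], [-0.006, 0.0, -1.0]]
force: [-0.3, -0.4, -2.7]
width: 0.0393
grasp_force: 61.3
```

>>> inch_along --pt "0 0 0 0" --pt "0 0 0 0"

```text
time_s: 5.58
tool_pos: [0.546, 0.1987, 0.3184]
tcp_rot: [[0.999, 0.049, -0.002], [0.049, -0.999, -0.001], [-0.002, 0.001, -1.0]]
force: [0.5, -0.9, -1.4]
width: 0.0393
grasp_force: 61.3
```

```bash
python3 - <<'E'
from rig import bot
import cv2,numpy as np
s=bot.snapshot("side");np.savez("side_h.npz",**s);t=bot.snapshot("top");np.savez("top_h.npz",**t)
f=lambda i,x,y:cv2.resize(i[y:y+150,x:x+130],None,fx=3,fy=3,interpolation=cv2.INTER_CUBIC)
cv2.imwrite("pics/h.png",np.hstack([f(s["img"],140,120),f(t["img"],110,100)]))
E
```

```text
(no output)
```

View pics/h.png

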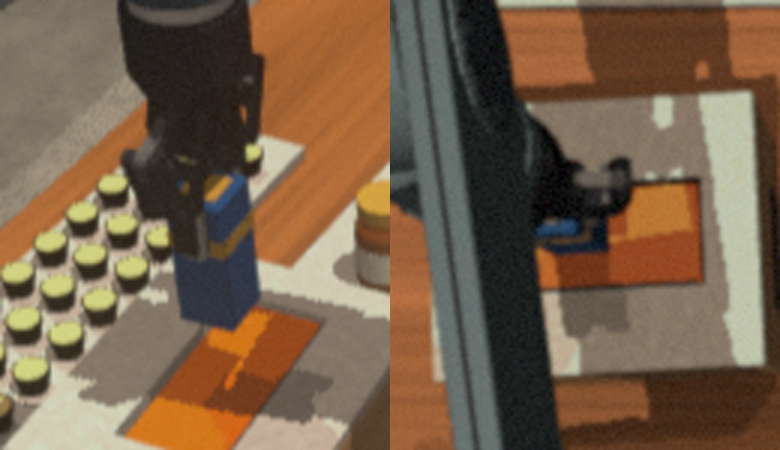

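The side crop shows the carton upright over the mouth, with foot corners near crop (182,317), (236,329) and (257,302). I'll compare these with the prediction.

```bash
python3 - <<'E'
from fit import *
o=px([(182,317),(257,302),(236,329)],140,120,3)
for foot in(.2434,.2514,.2594):
    u=proj("side",rect([.546,.199,.05],.04,.04,foot))
    print(foot,u[[0,2,3]].round(1).tolist())
print(o.round(1).tolist())
r=least_squares(lambda p:(proj("side",rect([p[0],.199,.05],.04,.04,p[1]))[[0,2,3]]-o).ravel(),[.546,.25]);print(r.x,r.fun)
E
```

```text
0.2434 [[200.5, 229.4], [227.8, 222.3], [218.3, 234.4]]
0.2514 [[200.1, 226.3], [227.5, 219.2], [217.9, 231.3]]
0.2594 [[199.6, 223.2], [227.1, 216.1], [217.6, 228.2]]
[[200.3, 225.3], [225.3, 220.3], [218.3, 229.3]]
[0.54701435 0.25263459] [-0.74478764  0.38386843  1.63238838 -1.7197184  -0.91473579  1.37263028]
```

The foot is about 67 mm below the TCP, as planned, and the carton is centred. Push down 0.165, leaving the foot about 108 mm below the top.

>>> inch_along --pt "0 -0.001 0.03 0" --pt "0 -0.001 0.05 0" --pt "0 -0.001 0.065 0" --pt "0 -0.001 0.08 0" --pt "0 -0.001 0.095 0" --pt "0 -0.001 0.11 0" --pt "0 -0.001 0.125 0" --pt "0 -0.001 0.14 0" --pt "0 -0.001 0.155 0" --pt "0 -0.001 0.165 0"

```text
time_s: 6.92
tool_pos: [0.5458, 0.201, 0.1527]
tcp_rot: [[0.999, 0.05, -0.002], [0.05, -0.999, -0.0], [-0.002, 0.0, -1.0]]
force: [1.6, 0.1, -0.7]
width: 0.0392
grasp_force: 61.2
```

>>> inch_along --pt "0 0 0 0" --pt "0 0 0 0" --pt "0 0 0 0"

```text
time_s: 7.3
tool_pos: [0.5468, 0.2011, 0.1547]
tcp_rot: [[0.999, 0.05, 0.001], [0.05, -0.999, 0.0], [0.001, -0.0, -1.0]]
force: [3.5, 0.2, -3.6]
width: 0.0396
grasp_force: 60.8
```

```bash
python3 - <<'E'
from rig import bot
import cv2,numpy as np
s=bot.snapshot("side")
cv2.imwrite("pics/i.png",cv2.resize(s["img"][150:320,130:300],None,fx=3.4,fy=3.4,interpolation=cv2.INTER_CUBIC))
E
```

```text
(no output)
```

View pics/i.png

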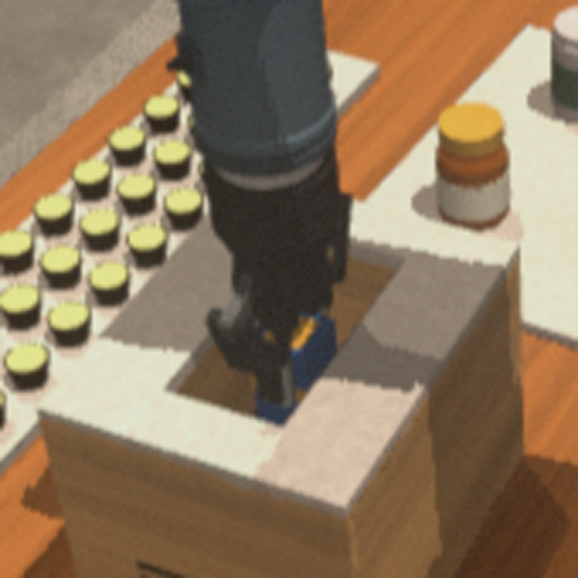

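The carton sits centred in the mouth, its top (crop 312,340) at the rim, and the flap is pushed out of sight. Releasing and letting it drop before retracting.

>>> inch_along --pt "0 0 0 0" --pt "0 0 0 0" --pt "0 0 0 0" --pt "0 0 0 0" --pt "0 0 0 0" --pt "0 0 0 0" --pt "0 0 0 0" --jaw 0.08

```text
time_s: 8.22
tool_pos: [0.5463, 0.2011, 0.1543]
tcp_rot: [[0.999, 0.05, -0.0], [0.05, -0.999, 0.0], [-0.0, -0.0, -1.0]]
force: [2.6, 0.7, 2.2]
width: 0.0799
grasp_force: 2.1
```

>>> inch_along --pt "0 0 -0.015 0" --pt "0 0 -0.04 0" --pt "0 0 -0.08 0" --pt "0 0 -0.12 0" --pt "0 0 -0.17 0" --pt "0 0 -0.2 0" --pt "0 0 -0.2 0"

```text
time_s: 9.1
tool_pos: [0.5461, 0.2012, 0.3573]
tcp_rot: [[0.999, 0.05, 0.003], [0.05, -0.999, 0.001], [0.003, -0.0, -1.0]]
force: [0.1, -0.2, -1.0]
width: 0.0799
grasp_force: 0.0
```

>>> inch_along --pt "-0.05 0.05 0 0" --pt "-0.1 0.1 0 0" --pt "-0.1 0.15 0 0" --pt "-0.1 0.2 0 0" --pt "-0.1 0.2 0 0" --pt "-0.1 0.2 0 0"

```text
time_s: 9.85
tool_pos: [0.4555, -0.0033, 0.3532]
tcp_rot: [[0.999, 0.049, -0.003], [0.049, -0.999, 0.001], [-0.003, -0.002, -1.0]]
force: [0.4, 0.0, 0.5]
width: 0.0799
grasp_force: 0.0
```

```bash
python3 - <<'E'
from rig import bot
import cv2,numpy as np
s=bot.snapshot("side")["img"];t=bot.snapshot("top")["img"]
cv2.imwrite("pics/j.png",cv2.resize(np.hstack([s[130:330,130:430],t[100:300,110:430]]),None,fx=1.29,fy=1.29))
E
```

```text
(no output)
```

View pics/j.png

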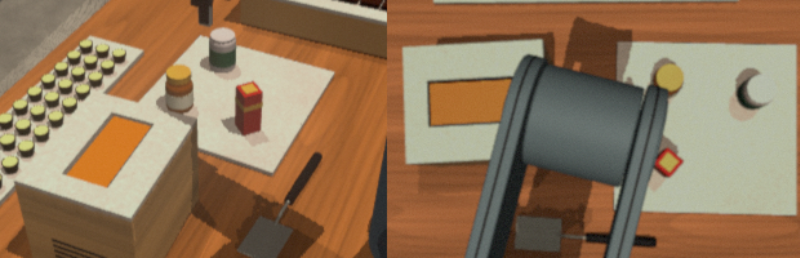

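The flap is fully shut (side crop 110,150), the blue carton is out of sight inside, and red still stands at (249,107). Handing in.

>>> inch_along --pt "0 0 0 0" --pt "0 0 0 0" --pt "0 0 0 0" --lines "1,1"

```text
time_s: 10.32
```

```bash
python3 -c "
from rig import bot
print(bot.close_job())"
```

```text
the job is handed in; nothing more can be done
None
```

The blue carton was pushed down through the flap and released with its foot about 107 mm below the box's top; the last picture shows the flap shut, the blue carton gone from view and the red carton still standing, and I handed the job in at about 10 s.

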